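# Switch on the bench test circuit

### The arm

A 6-joint arm with a two-finger parallel gripper is mounted at the origin on the work surface. World frame = base frame: x ahead of the robot, y to its left, z up, the work surface at z = 0. Lengths are in m, angles in rad, forces in N, time in s.
With the tool pointing down it reaches from about 0.3 to 0.75 m from the base axis. Payload 8.5 kg.
Tool frame: the origin (TCP) lies at the very end of the fingers, on their centre line; the grasp point (between the pads) lies 19 mm behind it; z points along the fingers, x is the direction in which the jaws open and shut, and the axes are right-handed (so a half turn about z gives the same grasp; the last joint's range is limited). The gripper opens to 85 mm and grips with 20 to 120 N. Pads are 22 mm wide; open, the fingers measure 114 mm over their backs; the gripper's body (76 mm by 85 mm) begins 54 mm behind the grasp point. The pads swing forward as they close: fully open they stand 13 mm farther back than shut.
Start: joints at [-1.469, 0.381, 1.297, -0, 1.464, -0.215], TCP at [0.171, -0.523, 0.231] pointing down, gripper open.
Joint ranges: [-3.11, 3.11], [-0.89, 2.33], [0.22, 2.48], [-1.42, 4.56], [0.17, 2.85], [-2.88, 2.88]. Speed limits (rad/s): [2.39, 2.39, 3.14, 3.14, 3.14, 3.14].

### API

Orientations are given as a unit quaternion [w, x, y, z].
In Python, from cell import status, viewer, workorder gives the robot as it stands. The module is installed in compiled form; this text tells all that it offers.
- The arm moves only by the tool jog_arm, never from a script. Its argument "series" is text: rows parted by semicolons, each of 7 numbers parted by spaces: the shift along the tool's x, y, z in cm, then the turn, a rotation vector about the tool's x, y, z in rad, then the finger opening in cm, from 0 to 8.54. In form: x y z ax ay az grip; .... A call has 1 to 5 rows; each row shifts and turns the commanded pose from where the row before left it, along the tool's axes as they then stand; what a row does not reach is not made up. A row lasts 1/12 s, in which the tool goes at most 41.7 mm and 7.16 degrees, less where a joint would pass 70% of its speed; a pose out of reach is approached as far as the arm can. A call is refused whole if a number of a shift passes 4.17 or a number of a turn 0.125, either way. A call with a gripper value outside its range is refused whole. The fingers move at their own pace and stop on an object; "grip_force" is the grip in N (left out, the last holds). Time passes only in rows, so rows that do not move let the fingers close. It gives the time, the measured TCP pose, the force and the opening at its end, in the units of the state.
- status.get_obs(): the state, without advancing time (a new reading comes with each control period).
- viewer.camera(name): name is "scene" or "top" or "wrist"; returns a dict with "color" (384x512x3 uint8, red, green, blue), "K" (3x3 intrinsics, pixels), "extrinsics" (4x4, takes a point from camera to world coordinates). Camera axes: x right, y down, z forward; pixel columns grow to the right and rows downward; lengths in m; the calibration is good to about 2 mm. A picture is of the moment at which its call begins. There is no depth.
- workorder.finish_job(): hands the job in, once; it reports no verdict.
The state is a dict: "time_s": time; "q": joint angles; "joint_velocities": joint speeds; "joint_torque": joint torques, N m; "position": TCP position; "eef_rot": TCP orientation; "force": force on the tool from outside, world axes, zero at the start; "ft_torque": the same for the moment, N m; "grip_width": finger opening in m.
Only numpy, scipy, OpenCV 4.12 (cv2) and the standard library are available. Lean on these libraries where they do the work, as an engineer would, in place of code of your own. Each camera call takes 0.05 s, during which the arm holds its last target.

### The job

Make the test circuit on the electrician's bench live: first flip the black main toggle handle right over to its other side, then flip the single wide rocker switch on by pushing down its raised end, the one with the black pip. Leave both narrow rockers of the twin switch off.

Things in the scene. Friction and masses are not known exactly. Their poses are not given: they have to be found in the camera images.
- toggle (a joint): angle of the main toggle, rad: 0 off, 0.9 on. Black paddle handle on a fixed white box (90 x 90 mm, 60 mm high); level hinge 56 mm above the bench over the box's middle. Leans 0.45 rad from upright at 0, as much to the other side at 0.9. Over-centre spring: snaps to on by itself above 0.45, falls back below; 4 to 8 N near the top moves it.
- toggle_tip (a point): middle of the toggle handle's top, about 110 mm above the bench, 50 above its box. Handle: 32 mm wide (point y, the hinge direction), 14 thick over the top 14 mm, 28 x 10 below. The point turns with it: while off, z is up and x is level, the way to push; the hinge is then 26 mm along +x and 54 mm below.
- wide (a joint): angle of the wide rocker, rad: 0 off, 0.4 on (pip end down). One white rocker, 54 x 54 mm, in a fixed white box (90 x 90 mm, 45 mm high). Tilts 0.2 rad either way about a level axis through its middle. Over-centre spring: snaps to on by itself above 0.2, falls back below; about 5 N at the press point flips it.
- wide_press (a point): press point on top of the wide rocker, 18 mm from its tilt axis towards the end with the flat black pip (8 mm across). About 59 mm above the bench when off, sinks 8 mm on the way to on: push straight down here. The point turns with the rocker: while off, z is up and x is level, from the tilt axis to the pip end.
- twin_a (a joint): angle of one of the two narrow white rockers (each 54 x 25 mm, side by side in a third white box like that of the wide rocker), rad: 0 = off, 0.4 = on. Must stay off.
- twin_b (a joint): angle of the other narrow rocker of the twin switch, as twin_a. Must stay off.
There are look-alikes about, which are no part of the job. Leave any orange look-alike of the part that bears twin_a alone.

How it is judged:
By the outcome, as a careful person would: the job done as asked, in the order asked, and still so for the second after the job is handed in, with the robot touching nothing.
It also fails if it takes over 45 s, if anything falls off the work surface, if the arm or the gripper's body presses on something with over 40 N, if the wrist force passes 120 N, or if a joint passes its speed limit or range.

## Working session

There is one attempt and no reset: what is moved stays moved. The work goes in short steps, Python scripts to look and compute and a tool call to move; the robot and the scene stay as the last step left them, time stands still between calls to the robot, and variables do not carry over. Pictures are saved under pics/ and viewed, and the job is handed in when it is done.

Besides the shell and the picture viewer there is one more tool, called as name(argument=value, ...) on one line, values as JSON. jog_arm: Moves the arm, as the interface text tells. Its arguments: {"type":"object","properties":{"series":{"type":"string"},"grip_force":{"type":"number"}},"required":["series"]}

```bash
mkdir -p pics; python3 - <<'E'
from cell import status, viewer
import cv2, numpy as np
print(status.get_obs())
for n in ("scene","top","wrist"):
    d=viewer.camera(n); cv2.imwrite(f"pics/{n}0.png",d["color"][:,:,::-1]); np.savez(f"{n}0.npz",**d)
    print(n,d["K"].round(1).tolist(),d["extrinsics"].round(3).tolist())
E
```

```text
{'time_s': 0.0, 'q': array([-1.46929513e+00,  3.81185983e-01,  1.29825904e+00, -3.05496783e-05,
        1.46361297e+00, -2.15302600e-01]), 'joint_velocities': array([ 9.75812510e-06, -5.74298812e-04, -6.12848331e-04, -1.71432933e-03,
        6.63775879e-04,  9.97379199e-04]), 'joint_torque': array([-1.79956995e-03, -4.48461378e+01, -2.31281108e+01, -3.22129281e-04,
        4.83673837e-03,  1.24954417e-05]), 'position': array([ 0.17129988, -0.52232921,  0.23071774]), 'eef_rot': array([-5.36589615e-04,  8.09794242e-01, -5.86713515e-01, -4.99105202e-04]), 'force': array([-0.93067547,  0.05540254, -0.30453444]), 'ft_torque': array([ 0.02781469, -0.01383082,  0.02741139]), 'grip_width': 0.08492655479610518}
scene [[371.5, 0.0, 257.4], [0.0, 371.5, 195.2], [0.0, 0.0, 1.0]] [[0.662, 0.485, -0.572, 0.883], [0.75, -0.441, 0.494, -0.355], [-0.012, -0.755, -0.655, 0.582], [0.0, 0.0, 0.0, 1.0]]
top [[375.0, 0.0, 252.4], [0.0, 375.0, 199.3], [0.0, 0.0, 1.0]] [[-0.018, -0.997, 0.071, 0.425], [-1.0, 0.019, 0.013, 0.001], [-0.015, -0.07, -0.997, 0.944], [0.0, 0.0, 0.0, 1.0]]
wrist [[326.9, 0.0, 251.9], [0.0, 326.9, 192.0], [0.0, 0.0, 1.0]] [[0.311, -0.898, -0.31, 0.25], [-0.95, -0.295, -0.099, -0.497], [-0.003, 0.325, -0.946, 0.374], [0.0, 0.0, 0.0, 1.0]]
```

View pics/scene0.png

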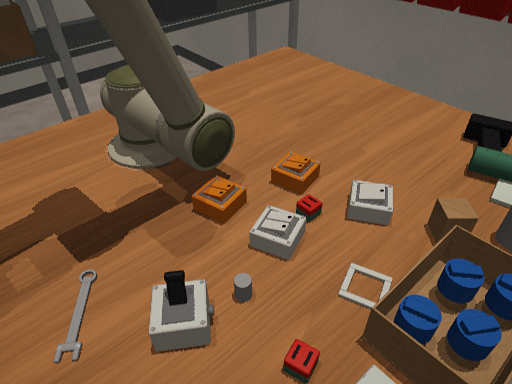

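View pics/top0.png

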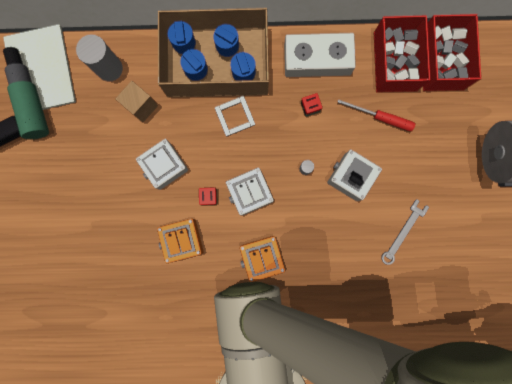

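The top view shows the toggle box at (355,175), a white twin at (249,191), a white single at (161,163), and two orange twins at (180,240) and (262,258). I'll enlarge the candidates to confirm.

```bash
python3 - <<'E'
import cv2, numpy as np
t=cv2.imread("pics/top0.png"); s=cv2.imread("pics/scene0.png")
c=lambda im,x,y,w:cv2.resize(im[y:y+w,x:x+w],(390,280) if 0 else (380,380),interpolation=cv2.INTER_CUBIC)
cv2.imwrite("pics/crop_t.png",np.hstack([c(t,130,132,64),c(t,324,142,64)]))
cv2.imwrite("pics/crop_s.png",np.hstack([c(s,335,170,70),c(s,140,260,90)]))
E
```

```text
(no output)
```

View pics/crop_t.png

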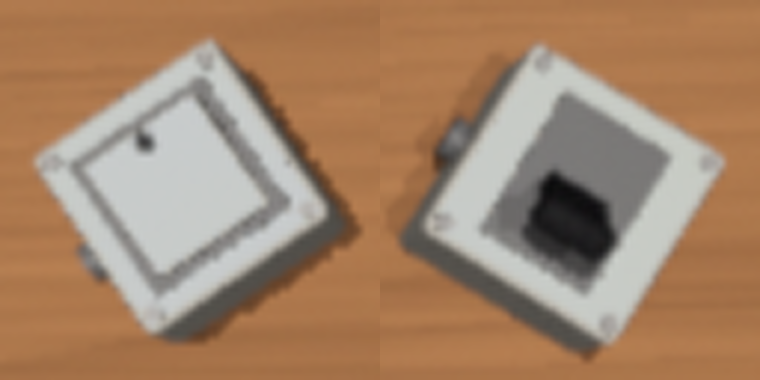

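View pics/crop_s.png

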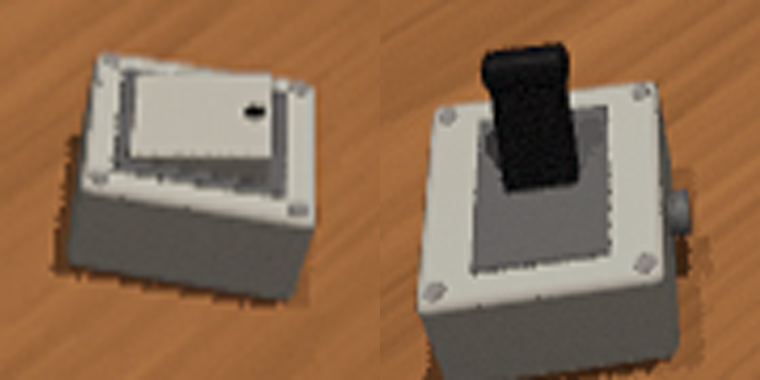

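Candidates: white single at (161,163) has one wide rocker with a black pip at about (154,156), so it is "wide". The white twin at (249,191) and the orange ones are left alone. The box at (355,175) has the black paddle, leaning to the lower left of its slot, so it is "toggle".

```bash
cat > h.py <<'E'
import cv2, numpy as np
def ray(d,uv):
    K,T=d["K"],d["extrinsics"]; v=T[:3,:3]@np.linalg.solve(K,[uv[0],uv[1],1.]); return T[:3,3],v
def plane(d,uv,z):
    o,v=ray(d,uv); return o+v*(z-o[2])/v[2]
def proj(d,p):
    T=np.linalg.inv(d["extrinsics"]); c=T[:3,:3]@p+T[:3,3]; u=d["K"]@c; return u[:2]/u[2]
E
python3 - <<'E'
from h import *
t=dict(np.load("top0.npz")); s=dict(np.load("scene0.npz"))
def box(d,x0,y0,x1,y1,z,th):
    m=(d["color"].min(2)>th).astype(np.uint8); mm=np.zeros_like(m); mm[y0:y1,x0:x1]=m[y0:y1,x0:x1]
    cs,_=cv2.findContours(mm,cv2.RETR_EXTERNAL,cv2.CHAIN_APPROX_NONE); c=max(cs,key=cv2.contourArea)
    W=np.array([plane(d,p[0],z)[:2] for p in c])*1000
    r=cv2.minAreaRect(W.astype(np.float32)); print(np.round(r[0],1),np.round(r[1],1),round(r[2],1)); return r
for th in (150,170): 
    print("wide");box(t,130,132,194,196,.045,th);box(s,335,170,405,225,.045,th)
    print("tog");box(t,324,142,388,206,.06,th);box(s,140,265,215,350,.06,th)
def dark(d,x0,y0,x1,y1,th=45):
    m=np.zeros(d["color"].shape[:2],np.uint8); m[y0:y1,x0:x1]=(d["color"][y0:y1,x0:x1].max(2)<th)
    n,l,st,ce=cv2.connectedComponentsWithStats(m)
    for i in range(1,n):
        if st[i,4]>2: print(st[i],ce[i].round(1),cv2.minAreaRect(np.argwhere(l==i)[:,::-1].astype(np.float32)))
print("pip");dark(t,145,145,175,180,90);dark(s,350,180,392,205,70)
print("handle");dark(t,335,160,375,195);dark(s,155,265,195,310)
E
```

```text
wide
[580.9 236.4] [87.7 87.9] 33.1
[581.2 237.6] [87.1 86.6] 33.8
tog
[ 542.4 -233.8] [87.6 87.6] 56.7
[ 542.8 -233.1] [87.2 86.1] 56.7
wide
[581.2 236.7] [85.7 86.5] 33.3
[586.6 236.7] [77.  74.6] 35.6
tog
[ 542.6 -233.6] [85.6 86. ] 56.7
[ 542.  -232.7] [82.9 82.9] 56.6
pip
[171 145   4   5   5] [172.6 147. ] ((172.61537170410156, 146.92308044433594), (4.992301940917969, 0.5547002553939819), 56.3099365234375)
[153 155   2   2   3] [153.7 155.3] ((153.75, 155.25), (1.4142134189605713, 0.7071067094802856), 45.0)
[171 177   4   3   8] [172.9 178.4] ((172.5, 178.0), (2.0, 3.0), 90.0)
[380 190   4   1   4] [381.5 190. ] ((381.5, 190.0), (3.0, 0.0), 180.0)
handle
[350 172  13  14 122] [355.9 178.5] ((356.0000305175781, 178.50001525878906), (13.86362075805664, 9.838699340820312), 26.56505012512207)
[164 271  23  34 611] [175.6 287.2] ((175.04507446289062, 287.49591064453125), (33.04554748535156, 20.280006408691406), 84.80557250976562)
```

```bash
python3 - <<'E'
from h import *
t=dict(np.load("top0.npz")); s=dict(np.load("scene0.npz"))
a=np.deg2rad(-33.3); d=np.array([np.cos(a),np.sin(a)])
tip=np.r_[np.array([.5425,-.2335])-.026*d,.110]; print("tip",tip,proj(t,tip),proj(s,tip))
p=plane(t,(154.2,155.8),.061);q=plane(s,(382,190.2),.061);c=np.array([.581,.2368])
print("pip",p,q,np.rad2deg(np.arctan2(*(p[:2]-c)[::-1])),np.linalg.norm(p[:2]-c),np.linalg.norm(q[:2]-c))
for b in (33.3,56.7,):
  e=np.array([np.cos(np.deg2rad(b)),np.sin(np.deg2rad(b))]);w=np.r_[c+.018*e,.059];print(b,w,proj(t,w),proj(s,w))
from scipy.spatial.transform import Rotation as R
o=[-5.366e-4,.80979,-.58671,-4.99e-4]
print(R.from_quat(o,scalar_first=True).as_matrix().round(4))
E
```

```text
tip [ 0.52076901 -0.21922541  0.11      ] [355.9476143  180.76876567] [173.31353427 272.06793206]
pip [0.59582299 0.24584068 0.061     ] [0.59729682 0.2478194  0.061     ] 31.379403900998028 0.01736245902997017 0.01967265982201124
33.3 [0.59604453 0.24668241 0.059     ] [154.08024098 155.87109971] [381.00806465 190.85772124]
56.7 [0.59088241 0.25184453 0.059     ] [151.93119064 158.04702429] [380.3771991  188.69522731]
[[ 3.115e-01 -9.502e-01 -2.000e-04]
 [-9.502e-01 -3.115e-01  1.500e-03]
 [-1.400e-03 -3.000e-04 -1.000e+00]]
```

jog_arm(series="-1.47 -2.62 0 0 0 0 0; -1.47 -2.62 0 0 0 0 0; -1.47 -2.62 0 0 0 0 0; -1.47 -2.62 0 0 0 0 0; -1.47 -2.62 0 0 0 0 0", grip_force=60)

```text
time_s: 0.57
position: [0.2736, -0.4107, 0.2311]
eef_rot: [-0.0, 0.81, -0.587, -0.0]
force: [0.4, 0.4, 0.0]
grip_width: 0.0259
```

jog_arm(series="-1.47 -2.62 0 0 0 0 0; -1.47 -2.62 0 0 0 0 0; -1.47 -2.62 0 0 0 0 0; -1.47 -2.62 0 0 0 0 0; -1.47 -2.62 0 0 0 0 0")

```text
time_s: 0.98
position: [0.3752, -0.3, 0.2312]
eef_rot: [-0.0, 0.81, -0.587, -0.0]
force: [-0.3, 0.4, 0.2]
grip_width: 0.0001
```

jog_arm(series="-1.47 -2.62 0 0 0 0 0; -1.47 -2.62 0 0 0 0 0; -1.47 -2.62 0 0 0 0 0; -1.47 -2.62 0 0 0 0 0; -1.47 -2.62 0 0 0 0 0")

```text
time_s: 1.4
position: [0.4769, -0.1893, 0.2312]
eef_rot: [0.0, 0.81, -0.587, -0.0]
force: [0.1, 0.0, 0.1]
grip_width: 0.0002
```

jog_arm(series="0 0 0 0 0 -0.112 0; 0 0 0 0 0 -0.112 0; 0 0 0 0 0 -0.112 0; 0 0 0 0 0 -0.112 0; 0 0 0 0 0 -0.112 0")

```text
time_s: 1.82
position: [0.476, -0.1905, 0.2311]
eef_rot: [-0.0, 0.941, -0.337, -0.0]
force: [-0.1, -0.2, 0.4]
grip_width: 0.0002
```

jog_arm(series="0 0 0 0 0 -0.112 0; 0 0 0 0 0 0 0; 0 0 0 0 0 0 0")

```text
time_s: 2.07
position: [0.476, -0.1906, 0.2312]
eef_rot: [-0.0, 0.957, -0.288, -0.0]
force: [-0.2, 1.0, -0.2]
grip_width: -0.0001
```

jog_arm(series="0 0 3.4 0 0 0 0; 0 0 3.4 0 0 0 0; 0 0 3.4 0 0 0 0; 0 0 3.4 0 0 0 0; 0 0 0 0 0 0 0")

```text
time_s: 2.48
position: [0.4735, -0.189, 0.0902]
eef_rot: [-0.002, 0.957, -0.289, -0.005]
force: [-1.0, 1.2, -0.2]
grip_width: 0.0
```

```bash
python3 - <<'E'
from cell import status, viewer
import cv2, numpy as np
for n in ("scene","wrist"):
    d=viewer.camera(n); cv2.imwrite(f"pics/{n}1.png",d["color"][:,:,::-1])
a=cv2.imread("pics/scene1.png")[190:384,60:320]; b=cv2.imread("pics/wrist1.png")
cv2.imwrite("pics/c1.png",np.hstack([cv2.resize(a,(402,300)),cv2.resize(b,(398,300))]))
print(status.get_obs()["position"],status.get_obs()["force"])
E
```

```text
[ 0.47616115 -0.19072876  0.0956299 ] [-0.06214661 -0.49738448 -0.45561021]
```

View pics/c1.png

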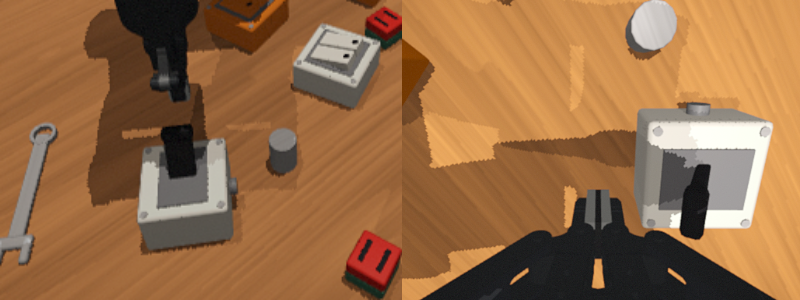

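The closed fingertips (wrist view at 598,200) stand behind the paddle (695,200), in line with it. Pushing along tool +x.

jog_arm(series="1 0 0 0 0 0 0; 1 0 0 0 0 0 0; 1 0 0 0 0 0 0; 1 0 0 0 0 0 0; 0.6 0 0 0 0 0 0")

```text
time_s: 3.0
position: [0.5153, -0.2163, 0.0993]
eef_rot: [0.0, 0.958, -0.287, 0.001]
force: [-2.9, 2.7, 2.0]
grip_width: -0.0003
```

jog_arm(series="0.6 0 0 0 0 0 0; 0.6 0 0 0 0 0 0; 0.6 0 0 0 0 0 0; 0.6 0 0 0 0 0 0")

```text
time_s: 3.33
position: [0.5354, -0.2297, 0.0962]
eef_rot: [0.0, 0.958, -0.287, 0.001]
force: [-0.2, 0.4, 0.5]
grip_width: -0.0001
```

```bash
python3 - <<'E'
from cell import status, viewer
import cv2, numpy as np
for n in ("scene","wrist"):
    d=viewer.camera(n); cv2.imwrite(f"pics/{n}2.png",d["color"][:,:,::-1])
a=cv2.imread("pics/scene2.png")[190:384,60:320]; b=cv2.imread("pics/wrist2.png")
cv2.imwrite("pics/c2.png",np.hstack([cv2.resize(a,(402,300)),cv2.resize(b,(398,300))]))
print(status.get_obs()["position"],status.get_obs()["force"])
E
```

```text
[ 0.53542171 -0.22987659  0.0955604 ] [-0.42469016  1.01902326 -0.13378164]
```

View pics/c2.png

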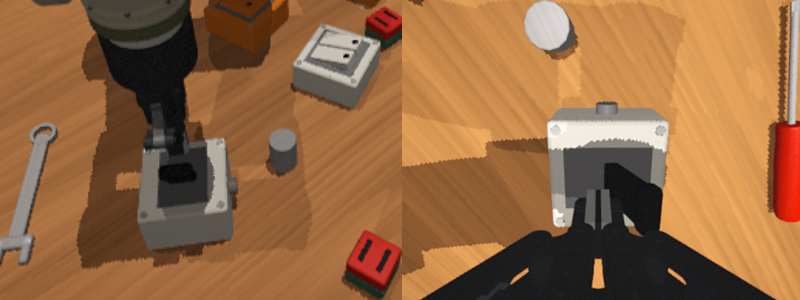

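The paddle has gone over: it now leans away from the fingers, with no residual force. I'll back off and rise, then check it clear of the arm.

jog_arm(series="-1 0 0 0 0 0 0; -1 0 0 0 0 0 0; 0 0 3.4 0 0 0 0; 0 0 0 0 0 0 0")

```text
time_s: 3.77
position: [0.5189, -0.2189, 0.0609]
eef_rot: [0.001, 0.958, -0.287, 0.002]
force: [0.4, -0.9, 0.9]
grip_width: -0.0
```

I got the sign wrong there: tool +z is down, so that row lowered the tool to just above the box's top (0.061). The force stayed near 1 N, so nothing was pressed. Rising now.

jog_arm(series="0 0 -3.4 0 0 0 0; 0 0 -3.4 0 0 0 0; 0 0 -3.4 0 0 0 0; 0 0 -3.4 0 0 0 0; 0 0 -3.4 0 0 0 0")

```text
time_s: 4.18
position: [0.5175, -0.2179, 0.2329]
eef_rot: [-0.0, 0.958, -0.287, -0.0]
force: [0.1, -0.7, 0.1]
grip_width: -0.0
```

jog_arm(series="-1.19 -2.7 0 0 0 0 0; -1.19 -2.7 0 0 0 0 0; -1.19 -2.7 0 0 0 0 0; -1.19 -2.7 0 0 0 0 0; -1.19 -2.7 0 0 0 0 0")

```text
time_s: 4.6
position: [0.5422, -0.0713, 0.2312]
eef_rot: [-0.0, 0.958, -0.287, -0.0]
force: [0.4, -0.6, -0.7]
grip_width: -0.0002
```

jog_arm(series="-1.19 -2.7 0 0 0 0 0; -1.19 -2.7 0 0 0 0 0; -1.19 -2.7 0 0 0 0 0; -1.19 -2.7 0 0 0 0 0; -1.19 -2.7 0 0 0 0 0")

```text
time_s: 5.02
position: [0.5667, 0.0743, 0.2312]
eef_rot: [0.0, 0.958, -0.287, -0.0]
force: [-0.3, 0.0, 0.4]
grip_width: -0.0001
```

jog_arm(series="-1.19 -2.7 0 0 0 0 0; -1.19 -2.7 0 0 0 0 0; -1.19 -2.7 0 0 0 0 0; -1.19 -2.7 0 0 0 0 0; -1.19 -2.7 0 0 0 0 0")

```text
time_s: 5.43
position: [0.5912, 0.2198, 0.2311]
eef_rot: [0.0, 0.958, -0.287, -0.0]
force: [0.1, -0.5, 0.8]
grip_width: -0.0003
```

jog_arm(series="-1.19 -2.7 0 0 0 0 0; 0 0 0 0 0 0.102 0; 0 0 0 0 0 0.102 0; 0 0 0 0 0 0.102 0; 0 0 0 0 0 0.102 0")

```text
time_s: 5.85
position: [0.5961, 0.2476, 0.2309]
eef_rot: [0.0, 0.879, -0.477, -0.0]
force: [-0.2, -0.4, -0.9]
grip_width: 0.0002
```

jog_arm(series="0 0 0 0 0 0 0; 0 0 0 0 0 0 0")

```text
time_s: 6.02
position: [0.5962, 0.2474, 0.2311]
eef_rot: [0.0, 0.881, -0.474, -0.0]
force: [0.3, 0.3, 0.3]
grip_width: -0.0001
```

```bash
python3 - <<'E'
from cell import status, viewer
import cv2, numpy as np
for n in ("scene","top"):
    d=viewer.camera(n); cv2.imwrite(f"pics/{n}3.png",d["color"][:,:,::-1])
a=cv2.imread("pics/scene3.png"); b=cv2.imread("pics/top3.png")
cv2.imwrite("pics/c3.png",np.hstack([cv2.resize(a,(400,300)),cv2.resize(b,(400,300))]))
cv2.imwrite("pics/c3b.png",np.hstack([cv2.resize(a[260:350,140:230],(380,380)),cv2.resize(b[142:206,324:388],(380,380))]))
o=status.get_obs();print(o["position"],o["eef_rot"],o["force"])
E
```

```text
[0.59622815 0.24731428 0.23119697] [ 1.25868154e-04  8.80575282e-01 -4.73906251e-01 -1.45167025e-04] [ 0.43345361  0.13410475 -0.77075229]
```

View pics/c3b.png

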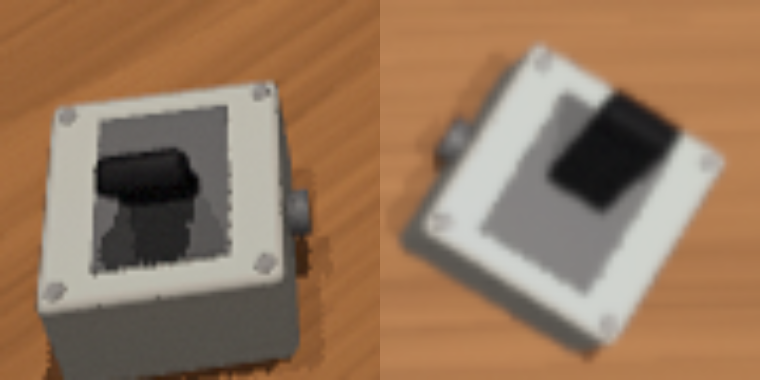

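View pics/c3.png

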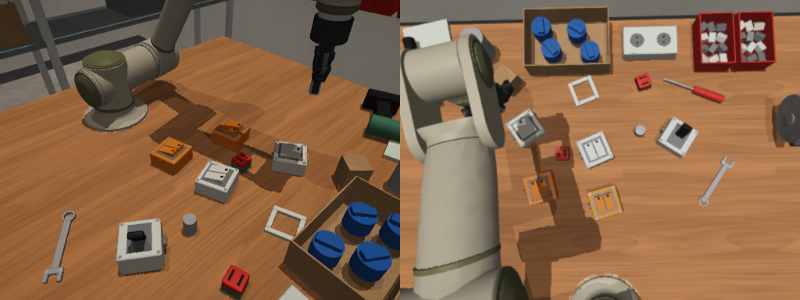

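Toggle is confirmed on: the paddle leans to the far side in both views. The tool is over the press point, so I'll descend.

jog_arm(series="0 0 3.3 0 0 0 0; 0 0 3.3 0 0 0 0; 0 0 3.3 0 0 0 0; 0 0 3.3 0 0 0 0; 0 0 2 0 0 0 0")

```text
time_s: 6.53
position: [0.5949, 0.247, 0.0758]
eef_rot: [0.001, 0.88, -0.474, -0.002]
force: [-0.1, 0.0, -0.1]
grip_width: 0.0
```

jog_arm(series="0 0 0 0 0 0 0; 0 0 0 0 0 0 0; 0 0 0 0 0 0 0")

```text
time_s: 6.78
position: [0.5972, 0.2476, 0.0812]
eef_rot: [-0.001, 0.88, -0.475, 0.001]
force: [0.0, 0.4, 1.2]
grip_width: 0.0002
```

```bash
python3 - <<'E'
from cell import status, viewer
import cv2, numpy as np
a=viewer.camera("scene")["color"][150:240,310:430,::-1]; b=viewer.camera("wrist")["color"][:,:,::-1]
cv2.imwrite("pics/c4.png",np.hstack([cv2.resize(a,(400,300)),cv2.resize(b,(400,300))]))
o=status.get_obs();print(o["position"],o["force"])
E
```

```text
[0.59718071 0.24761039 0.08143366] [ 0.38875906 -0.1893296  -0.10978448]
```

View pics/c4.png

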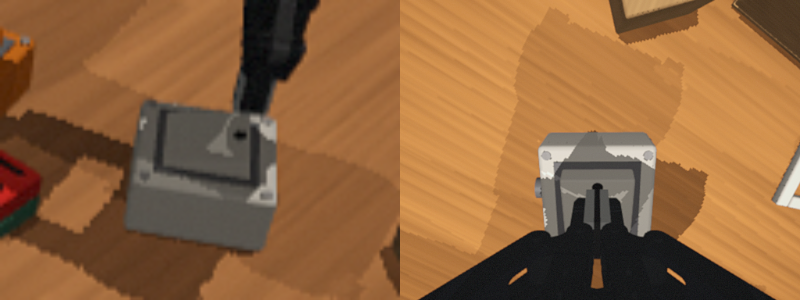

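Fingers are centred on the pip end (wrist view, pip at 597,187). Pressing slowly.

jog_arm(series="0 0 1 0 0 0 0; 0 0 0.7 0 0 0 0; 0 0 0.4 0 0 0 0; 0 0 0.3 0 0 0 0; 0 0 0.2 0 0 0 0")

```text
time_s: 7.3
position: [0.5966, 0.2475, 0.0533]
eef_rot: [-0.0, 0.88, -0.475, 0.0]
force: [-0.0, 1.0, 0.5]
grip_width: 0.0001
```

jog_arm(series="0 0 0.2 0 0 0 0; 0 0 0.2 0 0 0 0; 0 0 0.1 0 0 0 0; 0 0 0 0 0 0 0")

```text
time_s: 7.63
position: [0.5968, 0.2475, 0.0523]
eef_rot: [-0.001, 0.88, -0.475, 0.001]
force: [-6.8, -1.0, 27.7]
grip_width: -0.0002
```

Bottomed out at 28 N, so it should be on. Lifting and moving clear.

jog_arm(series="0 0 -2 0 0 0 0; 0 0 -3.3 0 0 0 0; 0 0 -3.3 0 0 0 0; 0 0 -3.3 0 0 0 0; 0 0 -3.3 0 0 0 0")

```text
time_s: 8.05
position: [0.5955, 0.2471, 0.2014]
eef_rot: [0.001, 0.88, -0.475, -0.001]
force: [1.2, -0.0, -0.9]
grip_width: 0.0003
```

jog_arm(series="0 0 -3 0 0 0 0; 0 0 0 0 0 0 0; 0 0 0 0 0 0 0")

```text
time_s: 8.3
position: [0.5963, 0.2474, 0.2314]
eef_rot: [-0.001, 0.88, -0.475, 0.001]
force: [-0.6, -0.2, -1.0]
grip_width: -0.0
```

```bash
python3 - <<'E'
from cell import status, viewer
import cv2, numpy as np
A=viewer.camera("scene")["color"][:,:,::-1]; b=viewer.camera("wrist")["color"][:,:,::-1]
cv2.imwrite("pics/c5.png",np.vstack([np.hstack([cv2.resize(A[170:240,335:405],(300,300)),cv2.resize(b,(400,300))]),
 np.hstack([cv2.resize(A[260:350,140:230],(300,300)),cv2.resize(A[200:260,240:320],(400,300))])]))
o=status.get_obs();print(o["position"],o["force"])
E
```

```text
[0.595618   0.24718542 0.22868161] [ 0.32602794  0.65899299 -0.39649001]
```

View pics/c5.png

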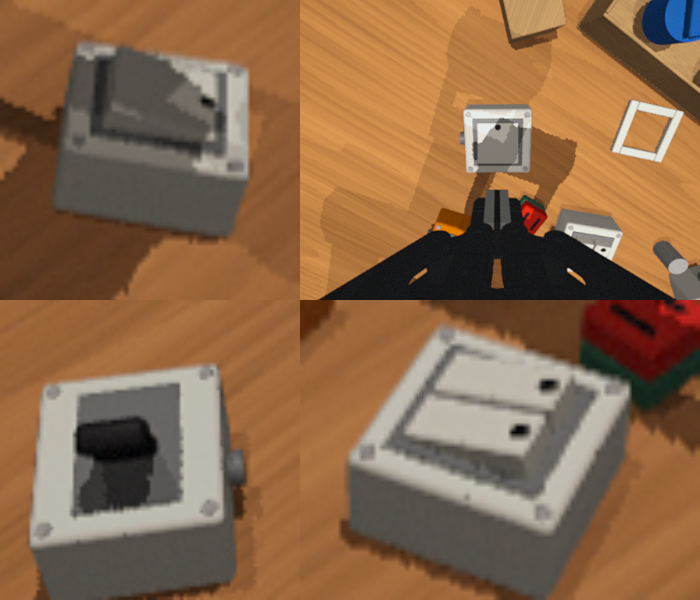

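The wide rocker's pip end is now down and its opposite end up. The toggle is over, both twin rockers still have their pip ends raised (off), and the arm is clear. Handing in.

```bash
python3 -c "
from cell import workorder; print(workorder.finish_job())"
```

```text
the job is handed in; nothing more can be done
None
```

The test circuit should be live. I flipped the main toggle over to its other side first, then pushed the wide rocker's pip end down, and handed the job in at about 8.5 s.

- **Final camera check:** the toggle leans to its other side and the wide rocker's pip end is down. Both narrow rockers of the twin switch still show their pip ends raised, so they are off. I did not touch the orange look-alikes.
- **Forces:** the highest reading I saw was about 28 N, with the fingertips on the wide rocker at the bottom of its travel. The wrist force read about 0 N with the arm clear at hand-in.
- **One slip:** while backing away from the toggle I moved down instead of up. The fingertips came to about 1 mm above the toggle box, with about 1 N on the wrist, which is within the noise. I corrected it straight away, and the toggle still showed on afterwards.

The switch states are judged from the pictures, because the joint angles cannot be read directly.

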